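Lock the shaker for moving

TASK

The orbital shaker is about to be moved to another bench. Take the lock pin with the plain straight round handle out of the white pin stand and put it down into the funnel-mouthed lock hole at the front of the shaker, fully home with its collar resting on the rim.

Things in the scene. Friction and masses are not known exactly. Their poses are not given: they have to be found in the camera images.
- pin_grip (a point): Middle of the lock pin's handle; z up the pin. Steel, 150-310 g. Plain round handle, 24 dia, 56 tall (28 above and below this point); under it a collar 44 dia, 5 thick, underside 33 below this point; then a 14 dia shank 65 long, ending in a 14 long cone, tip 5 wide, 98 below this point (mm). It hangs by its collar in one hole of the stand; the other pins have a T-bar or a flat disc on top.
- pin_stand: Fixed white block, 60 (its x) by 230 (its y) by 78 mm high, origin at the centre of its underside. Three 21 mm wide upright holes in a row along its y, 75 mm apart, the middle one at its centre; any of them may hold the lock pin. The other pins (collar 44 mm, tops at most 61 mm above the block) stand along y, so fingers have free room on the x sides of a handle.
- lock_mouth (a point): Centre of the lock hole's mouth, at the top of the round steel funnel collar (56 mm outside, 15 mm tall) on the 68 mm square boss at the shaker's front, 115 mm above the bench. Upright hole: mouth 36 mm wide, narrowing to 19 mm at 15 mm depth, then about 21 mm wide, over 100 mm deep. z up, x towards the middle of the fixed shaker (260 x 280 mm, platform level with it; 120 mm flask 0.24 m away).

How it is judged:
On the way:
1. the lock pin is drawn up out of the stand (height (world z) of pin_grip above 0.18 m), for 0.1 s.
At the end, for the whole second after the job is handed in: The lock pin stands upright (within 7 degrees) and at rest in the lock hole, its handle centred over the hole within 10 mm and its collar down on the rim within 5 mm (horizontal distance between pin_grip and lock_mouth below 0.01 m and z of pin_grip in the frame of lock_mouth below 0.038 m and angle between pin_grip's own z axis and vertical below 0.12 rad and linear speed of pin below 0.02 m/s); the robot touches nothing.
It also fails if it takes over 38 s, if anything falls off the work surface, if the arm or the gripper's body presses on something with over 40 N, if the wrist force passes 120 N, or if a joint passes its speed limit or range.

ROBOT

A 6-joint arm with a two-finger parallel gripper is mounted at the origin on the work surface. World frame = base frame: x ahead of the robot, y to its left, z up, the work surface at z = 0. Lengths are in m, angles in rad, forces in N, time in s.
With the tool pointing down it reaches from about 0.35 to 1 m from the base axis. Payload 7.1 kg.
Tool frame: the origin (TCP) lies at the very end of the fingers, on their centre line; the grasp point (between the pads) lies 19 mm behind it; x points along the fingers, z is the direction in which the jaws open and shut, and the axes are right-handed (so a half turn about x gives the same grasp; the last joint's range is limited). The gripper opens to 85 mm and grips with 20 to 120 N. Pads are 22 mm wide; open, the fingers measure 114 mm over their backs; the gripper's body (76 mm by 85 mm) begins 54 mm behind the grasp point. The pads swing forward as they close: fully open they stand 13 mm farther back than shut.
Start: joints at [-0.019, 0.423, 1.63, -0, 1.089, -0.019], TCP at [0.625, 0, 0.2] pointing down, gripper open.
Joint ranges: [-3, 3], [-0.9, 2.11], [0.09, 2.58], [-1.31, 4.45], [0.11, 2.69], [-2.54, 2.54]. Speed limits (rad/s): [2.39, 2.39, 3.01, 3.14, 3.14, 3.14].

INTERFACE

Orientations are given as a 3x3 rotation matrix whose columns are the frame's x, y, z axes.
In Python, from plant import env gives the robot as it stands.
- The arm moves only by the tool drive_tool, never from a script. Its argument "moves" is a list of rows, each a list of 3 entries, a list of its own where there are three numbers: the finger opening in mm, from 0 to 85.4, then the shift along the world's x, y, z in units of 50 mm (1.0 is 50 mm), then the turn, a rotation vector about the world's x, y, z in units of 6 degrees (1.0 is 6 degrees). A call has 1 to 8 rows; each row is the pose to reach, as a shift and turn from the pose measured when the call began; what a row does not reach only later rows make up. A row lasts 1/8 s, in which the tool goes at most 62.5 mm and 10.7 degrees, less where a joint would pass 70% of its speed; a pose out of reach is approached as far as the arm can. A call with a gripper value outside its range is refused whole. The fingers move at their own pace and stop on an object; the grip force is fixed at half the most. Time passes only in rows, so rows that repeat a pose let the fingers close. It gives the time, the measured TCP pose, the force and the opening at its end, in the units of the state.
- env.state(): the state, without advancing time (a new reading comes with each control period).
- env.get_image(name): name is "scene" or "side" or "wrist"; returns the picture (480x640x3 uint8, blue, green, red); there is no depth.
- env.get_calibration(name): a dict with "vfov" (degrees; the focal length in pixels is half the picture's height over the tangent of half this angle, whatever the lens; pixels are square), "cx", "cy" (the principal point, pixels), "rvec" (rotation vector, rad) and "tvec" (3), from world to camera coordinates, as OpenCV has them; the wrist camera has in their place "T_tool_cam" (4x4, takes a point from camera to tool coordinates, whose origin is the TCP and whose axes are the tool frame's). Camera axes: x right, y down, z forward; pixel columns grow to the right and rows downward; lengths in m; the calibration is good to about 2 mm. A picture is of the moment at which its call begins: read the wrist's pose just before it. get_calibration takes no time and is no camera call.
- env.finish_job(): hands the job in, once; it reports no verdict.
The state is a dict: "clock": time; "qpos": joint angles; "qd": joint speeds; "effort": joint torques, N m; "position": TCP position; "tool_rot": TCP orientation; "ft_force": force on the tool from outside, world axes, zero at the start; "torque": the same for the moment, N m; "width": opening from 0.0 (shut) to 1.0 (fully open).
Only numpy, scipy, OpenCV 4.12 (cv2) and the standard library are available. Lean on these libraries where they do the work, as an engineer would, in place of code of your own. Each camera call takes 0.05 s, during which the arm holds its last target.

## Working session

There is one attempt and no reset: what is moved stays moved. The work goes in short steps, Python scripts to look and compute and a tool call to move; the robot and the scene stay as the last step left them, time stands still between calls to the robot, and variables do not carry over. Pictures are saved under pics/ and viewed, and the job is handed in when it is done.

Besides the shell and the picture viewer there is one more tool, called after "Emit:" in YAML: its name, and indented under it one key for each argument. drive_tool: Moves the arm, as the interface text tells. Its arguments: {"type":"object","properties":{"moves":{"type":"array"}},"required":["moves"]}

```bash
ls; mkdir -p pics; python3 - <<'E'
from plant import env
import cv2
s=env.state();print(s)
for n in("scene","side","wrist"):
    cv2.imwrite(f"pics/a_{n}.png",env.get_image(n));print(n,env.get_calibration(n))
E
```

```text
pics
{'clock': 0.0, 'qpos': array([-1.89991376e-02,  4.23841040e-01,  1.63069753e+00, -2.16878978e-05,
        1.08858183e+00, -1.89874055e-02]), 'qd': array([ 2.55914561e-04,  2.51151804e-04, -3.18070213e-04, -1.08377690e-03,
       -5.28471589e-04, -5.76714591e-05]), 'effort': array([ 6.87376578e-04, -5.57382560e+01, -2.81743366e+01,  7.52266601e-05,
        7.21184188e-03,  1.02962622e-05]), 'position': array([6.24405964e-01, 3.11497981e-05, 1.98742635e-01]), 'tool_rot': array([[-1.52783735e-03,  1.66735857e-06,  9.99998833e-01],
       [ 9.81278689e-06,  1.00000000e+00, -1.65236815e-06],
       [-9.99998833e-01,  9.81025089e-06, -1.52783737e-03]]), 'ft_force': array([0.29592301, 0.18414403, 0.31005062]), 'torque': array([-0.00065985, -0.05250761,  0.03240286]), 'width': 0.9990596786782666}
scene {'vfov': 46.06508303460122, 'cx': 316.83513531904083, 'cy': 235.18444058262438, 'rvec': array([ 1.49037749,  2.08022756, -0.87327213]), 'tvec': array([ 0.20313071, -0.26286739,  1.24199402])}
side {'vfov': 45.24104186945228, 'cx': 325.9727326621337, 'cy': 219.1912056518014, 'rvec': array([ 2.17252879, -0.1175496 ,  0.04003259]), 'tvec': array([-0.50231781,  0.09064886,  0.89712223])}
wrist {'vfov': 63.38352918808352, 'cx': 315.5888187664584, 'cy': 237.28663703455553, 'T_tool_cam': array([[ 1.29015633e-03, -2.79890989e-01,  9.60030921e-01,
        -1.74560923e-01],
       [-1.30206894e-03, -9.60031377e-01, -2.79889372e-01,
         7.01552891e-02],
       [ 9.99998320e-01, -8.88925404e-04, -1.60302792e-03,
        -1.10071128e-04],
       [ 0.00000000e+00,  0.00000000e+00,  0.00000000e+00,
         1.00000000e+00]])}
```

View pics/a_scene.png

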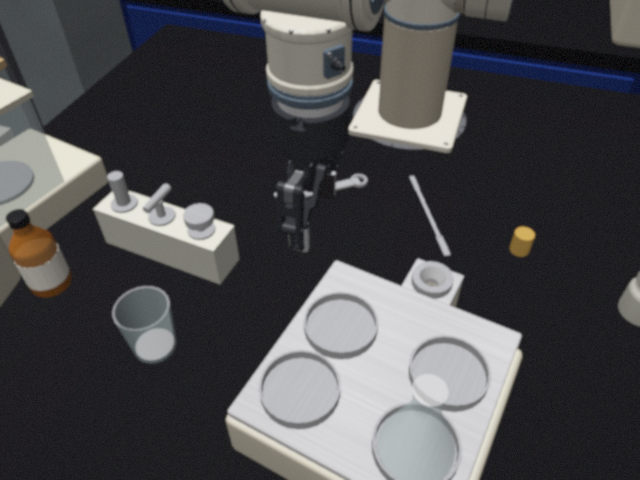

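View pics/a_side.png

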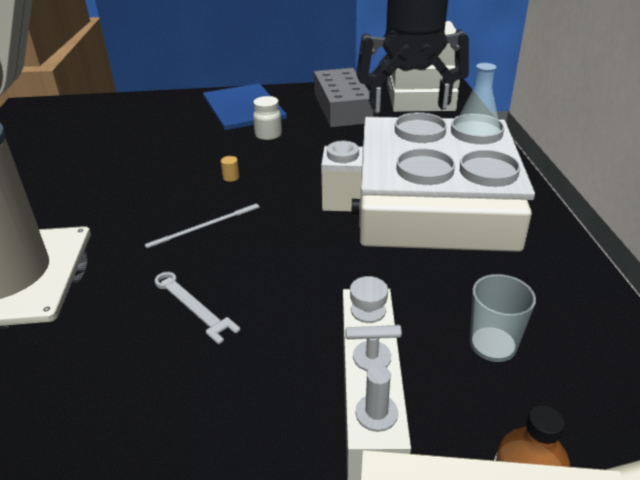

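View pics/a_wrist.png

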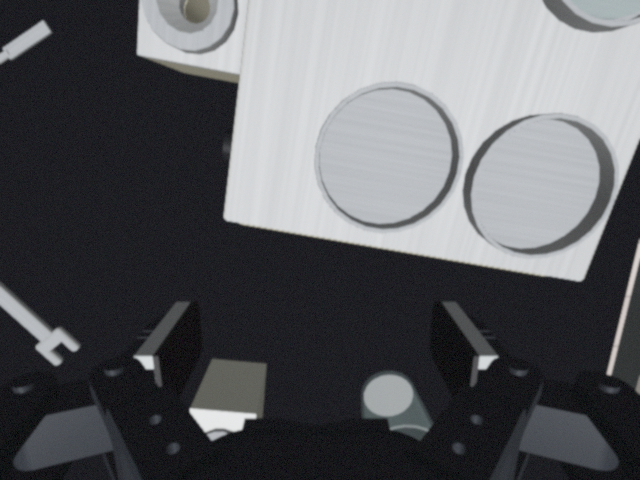

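The plain-handled pin sits at the end of the stand farthest from the disc-topped one: scene (118,175–203), side (378,372–412). The lock funnel is at scene (434,275), side (343,150) and partly in wrist at (190,8). I'll zoom in to measure.

```bash
cat > h.py <<'E'
import numpy as np,cv2
from plant import env
def K(c):
    f=240/np.tan(np.radians(c['vfov'])/2); return np.array([[f,0,c['cx']],[0,f,c['cy']],[0,0,1.]])
def ray(n,px,st=None):
    c=env.get_calibration(n); d=np.linalg.inv(K(c))@np.array([px[0],px[1],1.])
    if n=='wrist':
        T=np.eye(4);T[:3,:3]=st['tool_rot'];T[:3,3]=st['position'];T=T@c['T_tool_cam']
        R=T[:3,:3];o=T[:3,3]
    else:
        Rc=cv2.Rodrigues(c['rvec'])[0];R=Rc.T;o=-R@c['tvec']
    d=R@d; return o,d/np.linalg.norm(d)
def tri(rs):
    A=0;b=0
    for o,d in rs:
        P=np.eye(3)-np.outer(d,d);A=A+P;b=b+P@o
    x=np.linalg.solve(A,b); return x,[np.linalg.norm((np.eye(3)-np.outer(d,d))@(x-o))*1e3 for o,d in rs]
def plane(r,z):
    o,d=r; return o+d*(z-o[2])/d[2]
def proj(n,X):
    c=env.get_calibration(n); return cv2.projectPoints(np.array(X,float).reshape(-1,1,3),c['rvec'],c['tvec'],K(c),None)[0].reshape(-1,2)
E
python3 - <<'E'
import cv2,numpy as np
def crop(n,x,y,w,h):
    i=cv2.imread(f"pics/a_{n}.png")[y:y+h,x:x+w];return cv2.resize(i,(400,300),interpolation=cv2.INTER_CUBIC)
o=np.vstack([np.hstack([crop("scene",90,160,80,60),crop("side",340,355,80,60+0)]),np.hstack([crop("scene",394,245,80,60),crop("side",303,125,80,60)])])
cv2.imwrite("pics/a_crop.png",o)
E
```

```text
(no output)
```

View pics/a_crop.png

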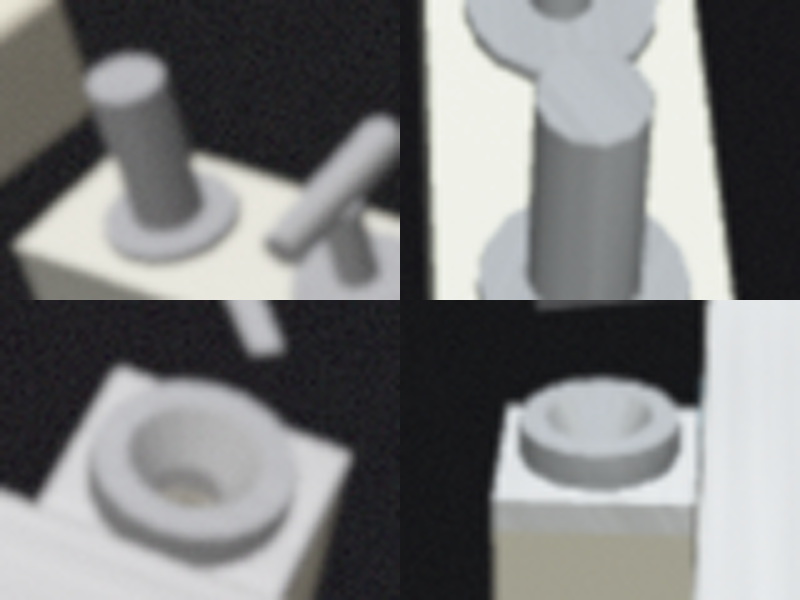

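```bash
python3 - <<'E'
from h import *
pt=tri([ray('scene',(115.0,175.5)),ray('side',(378.8,374.8))]);print('pin top',pt)
pm=tri([ray('scene',(432.2,276.4)),ray('side',(342.6,147.9))]);print('mouth',pm)
# reproject pin model axis
X=pt[0]; print('collar base proj',proj('scene',[X-[0,0,.056]]),proj('side',[X-[0,0,.056]]))
# stand top corners from edges (scene)
i=cv2.imread('pics/a_scene.png')
for p in [(93,208.5),(115,190),(237,233.5),(224,260)]: print(p,plane(ray('scene',p),.078))
for p in [(343,290),(391,290),(408,444),(347,440)]: print('side',p,plane(ray('side',p),.078))
a=np.linspace(0,2*np.pi,60)
for n in('scene','side'):
    i=cv2.imread(f'pics/a_{n}.png')
    for X,r,c in((pt[0],.012,(0,0,255)),(pt[0]-[0,0,.056],.022,(0,255,0)),(pm[0],.028,(0,0,255)),(pm[0],.018,(0,255,0))):
        q=proj(n,X+np.c_[r*np.cos(a),r*np.sin(a),0*a]);i=cv2.polylines(i,[np.round(q*8).astype(int)],True,c,1,cv2.LINE_AA,3)
    b=((90,160,80,60),(394,245,80,60)) if n=='scene' else ((340,355,80,60),(303,125,80,60))
    o=[cv2.resize(i[y:y+h,x:x+w],(400,300),interpolation=cv2.INTER_CUBIC) for x,y,w,h in b]
    cv2.imwrite(f'pics/b_{n}.png',np.hstack(o))
cv2.imwrite('pics/b.png',np.vstack([cv2.imread('pics/b_scene.png'),cv2.imread('pics/b_side.png')]))
E
```

```text
pin top (array([ 0.52042419, -0.36924905,  0.13812203]), [np.float64(0.8034170875475986), np.float64(0.8034170875478296)])
mouth (array([0.549459  , 0.14114078, 0.11556227]), [np.float64(0.06777303892375901), np.float64(0.06777303892377602)])
collar base proj [[123.67181934 202.4801811 ]] [[376.09977772 411.20294633]]
(93, 208.5) [ 0.54536665 -0.41255696  0.078     ]
(115, 190) [ 0.49380131 -0.40457941  0.078     ]
(237, 233.5) [ 0.52415301 -0.16393958  0.078     ]
(224, 260) [ 0.58123337 -0.15876049  0.078     ]
side (343, 290) [ 0.51038874 -0.1780201   0.078     ]
side (391, 290) [ 0.57184239 -0.18527208  0.078     ]
side (408, 444) [ 0.54537481 -0.4069502   0.078     ]
side (347, 440) [ 0.48710523 -0.39605851  0.078     ]
```

View pics/b.png

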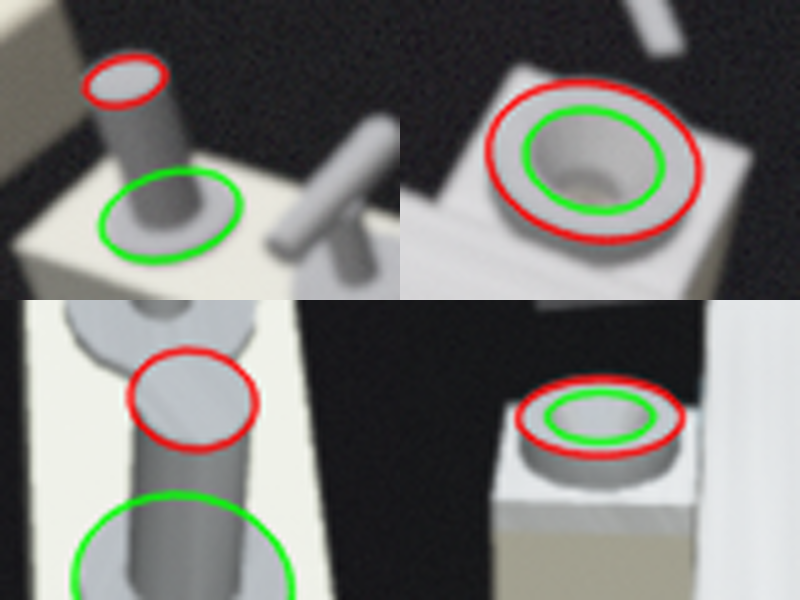

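Both points match the text (top 0.138 against 0.139, mouth 0.1156 against 0.115). The stand's yaw is about -7°, so I'll move above the pin with the jaws along the stand's x.

Emit:
drive_tool:
  moves:
    - [85, [-0.3, -1, 0.8], [0, 0, -0.3]]
    - [85, [-0.6, -2, 1], [0, 0, -0.6]]
    - [85, [-0.9, -3.1, 1], [0, 0, -0.9]]
    - [85, [-1.2, -4.2, 1], [0, 0, -1.17]]
    - [85, [-1.5, -5.3, 1], [0, 0, -1.17]]
    - [85, [-1.8, -6.4, 1], [0, 0, -1.17]]
    - [85, [-2.08, -7.38, 1], [0, 0, -1.17]]
    - [85, [-2.08, -7.38, 1], [0, 0, -1.17]]

```text
clock: 1.15
position: [0.5191, -0.3721, 0.2484]
tool_rot: [[-0.002, 0.127, 0.992], [-0.0, 0.992, -0.127], [-1.0, -0.0, -0.002]]
ft_force: [0.3, 0.6, 0.3]
width: 0.993
```

```bash
python3 - <<'E'
from h import *
s=env.state();print(s['position'],s['tool_rot'],s['qd'].max(),s['qpos'])
cv2.imwrite('pics/c_wrist.png',env.get_image('wrist'))
E
```

```text
[ 0.51909401 -0.37209282  0.24840804] [[-1.70980811e-03  1.26521868e-01  9.91962345e-01]
 [-1.12544363e-04  9.91963764e-01 -1.26522243e-01]
 [-9.99998532e-01 -3.27968527e-04 -1.68182837e-03]] 0.05689866192122333 [-6.39974387e-01  3.95347219e-01  1.55313953e+00 -1.19497731e-03
  1.19441039e+00 -5.12672273e-01]
```

View pics/c_wrist.png

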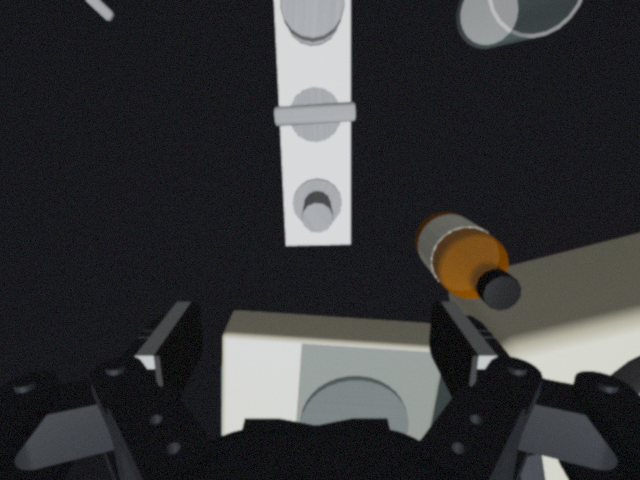

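Wrist view: handle top at (317,216), collar at (317,205), between the jaws' lines and with clear sides. A low box stands on the -y side and a bottle at +x, so I'll check those clearances.

```bash
python3 - <<'E'
from h import *
s=dict(position=np.array([0.51909401,-0.37209282,0.24840804]),tool_rot=np.array([[-1.7098e-03,.126521868,.991962345],[-1.1254e-04,.991963764,-.126522243],[-.999998532,-3.28e-4,-1.68e-3]]))
i=cv2.imread('pics/c_wrist.png');g=cv2.cvtColor(i,cv2.COLOR_BGR2GRAY)
cv2.imwrite('pics/c_crop.png',cv2.resize(i[170:260,270:370],(800,720),interpolation=cv2.INTER_CUBIC)[:600])
w=ray('wrist',(317,216.5),s)
print(plane(w,.139),plane(ray('wrist',(316.5,205),s),.083))
r=[ray('scene',(115.0,175.5)),ray('side',(378.8,374.8)),w]
print(tri(r),tri([r[0],w]),tri([r[1],w]))
# stand edges yaw
for p in[(286,246),(351,245),(275,0),(351,0)]:print(plane(ray('wrist',p,s),.078))
# box near corners top
print('box',tri([ray('wrist',(222,333),s),ray('scene',(105,166))]), plane(ray('wrist',(233,311),s),0),plane(ray('wrist',(440,325),s),0))
print('bottle cap',tri([ray('wrist',(501,289),s),ray('scene',(17,218))]))
E
```

```text
[ 0.51996534 -0.36867725  0.139     ] [ 0.5192126  -0.37126624  0.083     ]
(array([ 0.52025027, -0.36912739,  0.13802907]), [np.float64(0.6389205830688494), np.float64(0.9835221868483247), np.float64(0.38283963617266653)]) (array([ 0.51992071, -0.36875907,  0.13847394]), [np.float64(0.04946434501349499), np.float64(0.049464345013475394)]) (array([ 0.52053507, -0.3691702 ,  0.13742609]), [np.float64(0.62855673702304), np.float64(0.6285567370231289)])
[ 0.48598467 -0.40716682  0.078     ]
[ 0.54608028 -0.41387047  0.078     ]
[ 0.50758298 -0.20582563  0.078     ]
[ 0.56671877 -0.21349552  0.078     ]
box (array([ 0.38949555, -0.51533398,  0.02481801]), [np.float64(2.6576311534490356), np.float64(2.657631153449085)]) [ 0.40107778 -0.50371841  0.        ] [ 0.64667151 -0.55385276  0.        ]
bottle cap (array([ 0.65402953, -0.44238996,  0.14499632]), [np.float64(0.07037996935683942), np.float64(0.07037996935678646)])
```

View pics/c_crop.png

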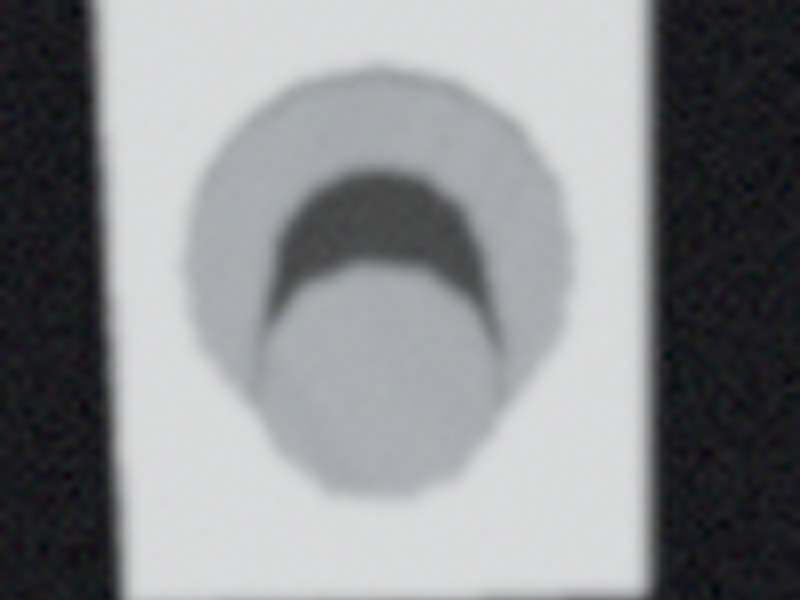

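Three views agree on the pin at (0.520, -0.369), top 0.138. The side clearances are fine, so I'm descending.

Emit:
drive_tool:
  moves:
    - [85, [0.02, 0.06, -0.6], [0, 0, 0]]
    - [85, [0.02, 0.06, -1.4], [0, 0, 0]]
    - [85, [0.02, 0.06, -2.2], [0, 0, 0]]
    - [85, [0.02, 0.06, -2.7], [0, 0, 0]]
    - [85, [0.02, 0.06, -3.03], [0, 0, 0]]
    - [85, [0.02, 0.06, -3.03], [0, 0, 0]]
    - [85, [0.02, 0.06, -3.03], [0, 0, 0]]

```text
clock: 2.08
position: [0.5215, -0.3674, 0.098]
tool_rot: [[-0.0, 0.125, 0.992], [-0.0, 0.992, -0.125], [-1.0, -0.0, -0.0]]
ft_force: [0.4, 1.5, -0.1]
width: 0.996
```

```bash
python3 - <<'E'
from h import *
s=env.state();print(s['position'],s['ft_force'])
cv2.imwrite('pics/d_wrist.png',env.get_image('wrist'))
E
```

```text
[ 0.52150636 -0.36737057  0.09798728] [ 0.39700326  1.47717615 -0.13932357]
```

View pics/d_wrist.png

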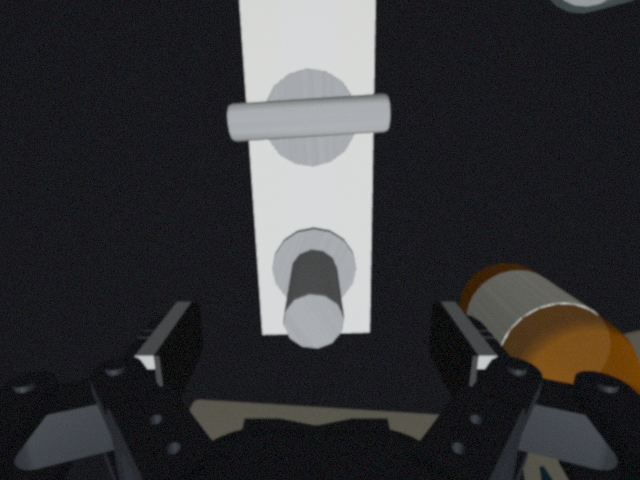

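The handle is midway between the pads, top at (314,321). I'll check its offset numerically before closing.

```bash
python3 - <<'E'
from h import *
s=env.state();print(s['position'])
print(plane(ray('wrist',(314,321.5),s),.1385),plane(ray('wrist',(314,268),s),.083))
E
```

```text
[ 0.52153788 -0.36754053  0.09817567]
[ 0.52034954 -0.37009148  0.1385    ] [ 0.5201655 -0.3692396  0.083    ]
```

Pin axis is at (0.5203, -0.3695), so I'll correct by about (-1, -2) mm and close.

Emit:
drive_tool:
  moves:
    - [85, [-0.02, -0.04, 0], [0, 0, 0]]
    - [60, [-0.02, -0.04, 0], [0, 0, 0]]
    - [30, [-0.02, -0.04, 0], [0, 0, 0]]
    - [10, [-0.02, -0.04, 0], [0, 0, 0]]
    - [10, [-0.02, -0.04, 0], [0, 0, 0]]
    - [10, [-0.02, -0.04, 0], [0, 0, 0]]
    - [10, [-0.02, -0.04, 0], [0, 0, 0]]
    - [10, [-0.02, -0.04, 0], [0, 0, 0]]

```text
clock: 3.12
position: [0.5203, -0.3696, 0.0985]
tool_rot: [[-0.0, 0.125, 0.992], [-0.0, 0.992, -0.125], [-1.0, -0.0, -0.0]]
ft_force: [-2.5, 0.4, 5.5]
width: 0.244
```

Emit:
drive_tool:
  moves:
    - [10, [0, 0, 0], [0, 0, 0]]
    - [10, [0, 0, 0.2], [0, 0, 0]]
    - [10, [0, 0, 0.4], [0, 0, 0]]
    - [10, [0, 0, 0.4], [0, 0, 0]]

```text
clock: 3.62
position: [0.5211, -0.37, 0.1197]
tool_rot: [[0.001, 0.125, 0.992], [-0.002, 0.992, -0.125], [-1.0, -0.001, 0.002]]
ft_force: [-0.1, 0.9, -2.2]
width: 0.244
```

```bash
python3 - <<'E'
from h import *
s=env.state();print(s['position'],s['ft_force'],s['torque'],s['width'])
cv2.imwrite('pics/e_wrist.png',env.get_image('wrist'))
E
```

```text
[ 0.52108358 -0.37004843  0.119682  ] [-0.07646832  0.9044924  -2.19910336] [ 0.02555725 -0.01960705 -0.03295756] 0.2437642650363655
```

View pics/e_wrist.png

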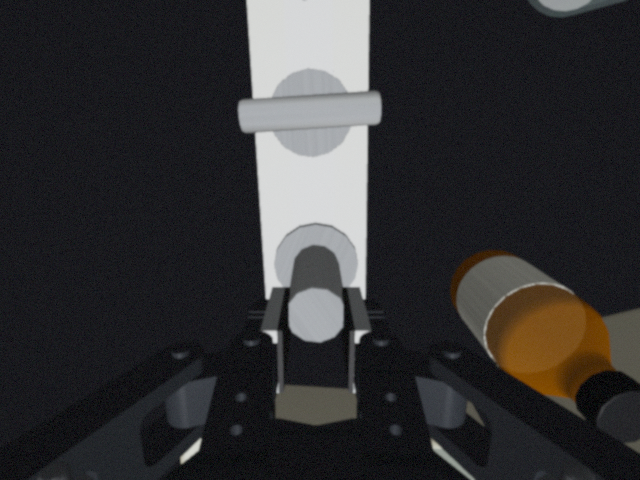

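The pin lifted with the gripper (about 2.2 N). Raising fully, then traversing to the lock hole.

Emit:
drive_tool:
  moves:
    - [10, [0, 0, 0.6], [0, 0, 0]]
    - [10, [0, 0, 1.4], [0, 0, 0]]
    - [10, [0, 0, 2.2], [0, 0, 0]]
    - [10, [0, 0, 2.8], [0, 0, 0]]
    - [10, [0, 0, 2.8], [0, 0, 0]]
    - [10, [0, 0, 2.8], [0, 0, 0]]

```text
clock: 4.42
position: [0.5199, -0.3692, 0.2574]
tool_rot: [[-0.001, 0.125, 0.992], [0.0, 0.992, -0.125], [-1.0, 0.0, -0.001]]
ft_force: [0.2, 0.9, -2.7]
width: 0.236
```

Emit:
drive_tool:
  moves:
    - [10, [0.05, 0.6, 0], [0, 0, 0]]
    - [10, [0.1, 1.6, 0], [0, 0, 0]]
    - [10, [0.15, 2.7, 0], [0, 0, 0]]
    - [10, [0.2, 3.8, 0], [0, 0, 0]]
    - [10, [0.25, 4.9, 0], [0, 0, 0]]
    - [10, [0.3, 5.9, 0], [0, 0, 0]]
    - [10, [0.35, 6.9, 0], [0, 0, 0]]
    - [10, [0.4, 7.6, 0], [0, 0, 0]]

```text
clock: 5.42
position: [0.5385, 0.0129, 0.2552]
tool_rot: [[-0.005, 0.124, 0.992], [0.001, 0.992, -0.124], [-1.0, -0.0, -0.005]]
ft_force: [0.5, 0.4, -2.6]
width: 0.245
```

```bash
python3 - <<'E'
from h import *
s=env.state();print(s['position'],s['tool_rot'],s['ft_force'],s['torque'],s['width'])
cv2.imwrite('pics/f_wrist.png',env.get_image('wrist'))
E
```

```text
[0.53850844 0.01291094 0.25517355] [[-4.92558293e-03  1.23698416e-01  9.92307634e-01]
 [ 5.61143924e-04  9.92319857e-01 -1.23697154e-01]
 [-9.99987712e-01 -5.24531900e-05 -4.95716636e-03]] [ 0.46604205  0.38608003 -2.59333544] [-0.08857461 -0.01135826 -0.01854215] 0.24540892177942636
```

View pics/f_wrist.png

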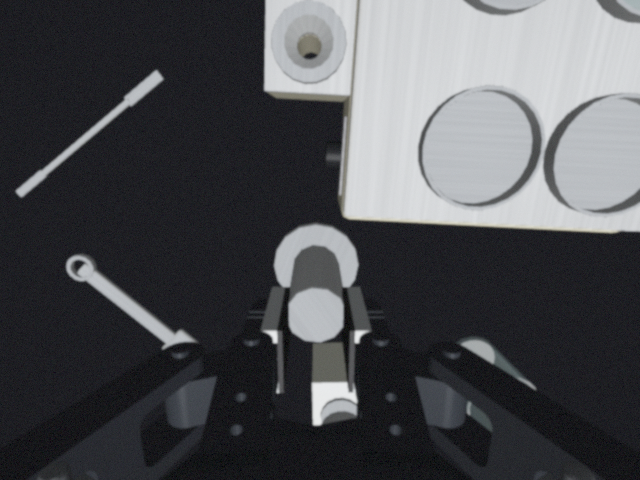

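Wrist view: the pin hangs straight in the jaws, handle top (316,315), collar about (316,263). The lock mouth is at (309,41). I'll measure both.

```bash
python3 - <<'E'
from h import *
s=dict(position=np.array([0.53850844,0.01291094,0.25517355]),tool_rot=np.array([[-4.92558e-03,.123698416,.992307634],[5.6114e-04,.992319857,-.123697154],[-.999987712,-5.2e-05,-4.957e-3]]))
m=ray('wrist',(309,41),s);print('mouth',plane(m,.115),tri([m,ray('scene',(432.2,276.4)),ray('side',(342.6,147.9))]))
z=s['position'][2]
print('top',plane(ray('wrist',(316.3,314.5),s),z+.040),'collar',plane(ray('wrist',(316.2,265),s),z-.016))
i=cv2.imread('pics/f_wrist.png')
a=cv2.resize(i[0:90,250:370],(800,600),interpolation=cv2.INTER_CUBIC)[:,:];b=cv2.resize(i[210:360,256:376],(400,500),interpolation=cv2.INTER_CUBIC)
cv2.imwrite('pics/f_crop.png',np.hstack([cv2.resize(a,(400,300)),b[:300]]));
cv2.imwrite('pics/f_crop.png',np.hstack([cv2.copyMakeBorder(cv2.resize(a,(400,300)),0,200,0,0,0),b]))
E
```

```text
mouth [0.54860758 0.14130151 0.115     ] (array([0.54910168, 0.1411817 , 0.11542539]), [np.float64(0.49642564289469787), np.float64(0.11499516842437983), np.float64(0.41652804967548923)])
top [0.53874175 0.01299362 0.29517355] collar [0.53836269 0.01242923 0.23917355]
```

View pics/f_crop.png

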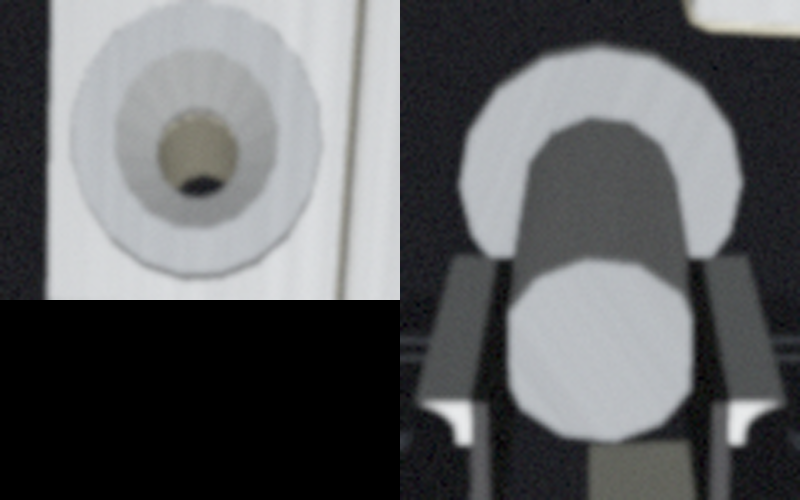

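Pin axis is at the TCP within about 0.5 mm and upright, and the three views agree on the mouth at (0.549, 0.141). Moving over it.

Emit:
drive_tool:
  moves:
    - [10, [0.1, 1, 0], [0, 0, 0]]
    - [10, [0.2, 2, 0], [0, 0, 0]]
    - [10, [0.21, 2.56, 0], [0, 0, 0]]
    - [10, [0.21, 2.56, 0], [0, 0, 0]]
    - [10, [0.21, 2.56, 0], [0, 0, 0]]
    - [10, [0.21, 2.56, 0], [0, 0, 0]]

```text
clock: 6.22
position: [0.549, 0.1429, 0.2546]
tool_rot: [[-0.006, 0.124, 0.992], [0.002, 0.992, -0.124], [-1.0, 0.002, -0.006]]
ft_force: [0.2, -0.1, -2.8]
width: 0.239
```

```bash
python3 - <<'E'
from h import *
s=env.state();print(s['position'],s['tool_rot'],s['ft_force'],s['torque'],s['width'])
a=cv2.resize(env.get_image('side')[60:210,240:440],(400,300));b=cv2.resize(env.get_image('scene')[150:300,340:540],(400,300))
cv2.imwrite('pics/g.png',np.hstack([a,b]));print(env.state()['position'])
E
```

```text
[0.54898611 0.14292482 0.25462456] [[-0.00575023  0.12406018  0.99225803]
 [ 0.00245634  0.9922732  -0.12404784]
 [-0.99998045  0.00172402 -0.00601054]] [ 0.1653345  -0.07866681 -2.75320788] [-0.00066896 -0.04952108  0.00889592] 0.23939360158739798
[0.54924165 0.14306148 0.25507296]
```

View pics/g.png

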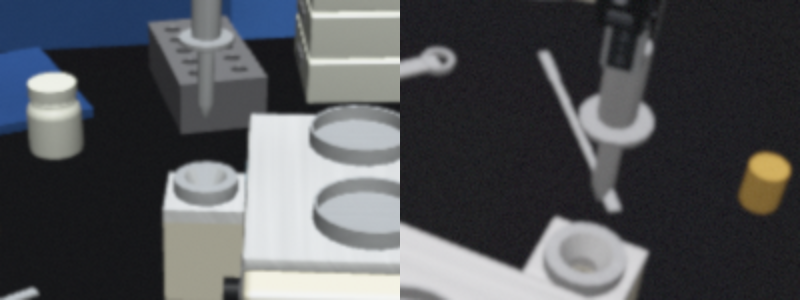

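The pin hangs right over the funnel in both views. I'll descend in stages, correcting y by about -1.8 mm.

Emit:
drive_tool:
  moves:
    - [10, [0, -0.035, -0.4], [0, -0.06, 0]]
    - [10, [0, -0.035, -0.8], [0, -0.06, 0]]
    - [10, [0, -0.035, -1.0], [0, -0.06, 0]]
    - [10, [0, -0.035, -1.0], [0, -0.06, 0]]
    - [10, [0, -0.035, -1.2], [0, -0.06, 0]]
    - [10, [0, -0.035, -1.4], [0, -0.06, 0]]
    - [10, [0, -0.035, -1.4], [0, -0.06, 0]]
    - [10, [0, -0.035, -1.4], [0, -0.06, 0]]

```text
clock: 7.32
position: [0.5494, 0.1414, 0.1851]
tool_rot: [[0.001, 0.124, 0.992], [0.003, 0.992, -0.124], [-1.0, 0.003, 0.001]]
ft_force: [-0.5, 0.9, -3.0]
width: 0.242
```

```bash
python3 - <<'E'
from h import *
s=env.state();print(s['position'],s['ft_force'],s['torque'],s['width'])
a=cv2.resize(env.get_image('side')[60:210,240:440],(400,300));b=cv2.resize(env.get_image('scene')[150:300,340:540],(400,300))
cv2.imwrite('pics/i.png',np.hstack([a,b]))
E
```

```text
[0.54936817 0.14136475 0.18514303] [-0.54966958  0.89485155 -3.02089969] [-0.01125069 -0.01438984  0.00650854] 0.24219226291394486
```

View pics/i.png

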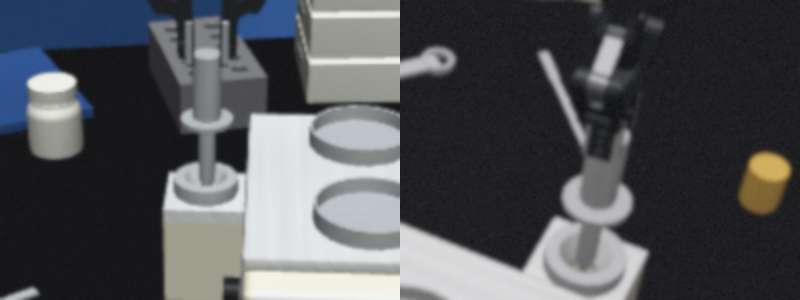

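```bash
python3 - <<'E'
from h import *
s=env.state();p=s['position'];print(p,s['ft_force'])
for n,d in(('TCP',0),('top',.04),('grip',.012),('collarUnder',-.021)):
    q=proj('side',[p+[0,0,d]])[0];print(n,q,(q-[240,60])*2, (proj('scene',[p+[0,0,d]])[0]-[340,150])*2)
cv2.imwrite('pics/j.png',cv2.resize(env.get_image('side')[40:190,240:440],(800,600),interpolation=cv2.INTER_CUBIC))
E
```

```text
[0.54950377 0.1414079  0.1853809 ] [-0.25921629  0.30184338 -2.37000539]
TCP [342.61093332 109.91170224] [205.22186664  99.82340449] [199.28998322 180.40491005]
top [342.63125236  86.74065721] [205.26250472  53.48131442] [208.58604173 134.07303353]
grip [342.61692593 103.0779642 ] [205.23385186  86.15592839] [202.00026654 166.89676439]
collarUnder [342.60065123 121.63700557] [205.20130245 123.27401113] [194.69934626 203.28480313]
```

View pics/j.png

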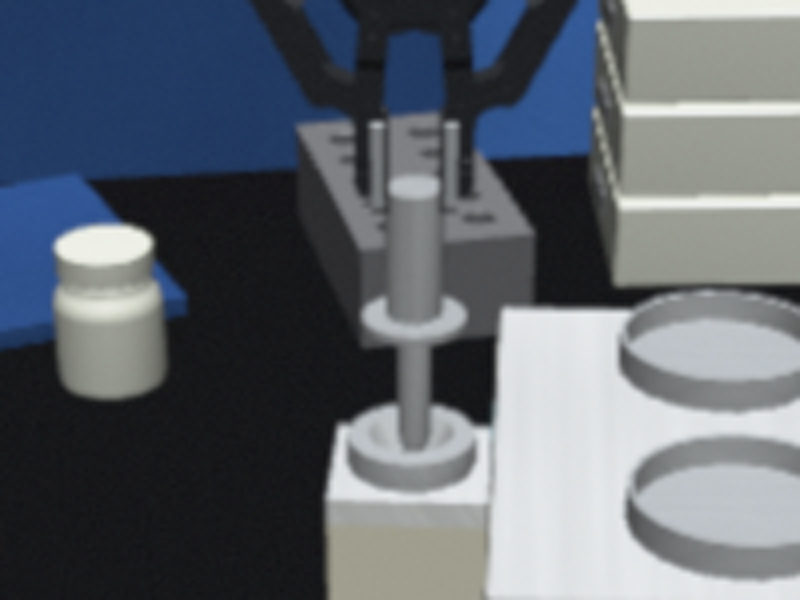

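The tip is in the funnel. The collar appears exactly where predicted, so there's been no slip, although the pads grip higher on the handle than I expected. Continuing slowly.

Emit:
drive_tool:
  moves:
    - [10, [-0.005, 0, -0.15], [0, 0, 0]]
    - [10, [-0.005, 0, -0.3], [0, 0, 0]]
    - [10, [-0.005, 0, -0.45], [0, 0, 0]]
    - [10, [-0.005, 0, -0.6], [0, 0, 0]]
    - [10, [-0.005, 0, -0.75], [0, 0, 0]]
    - [10, [-0.005, 0, -0.86], [0, 0, 0]]
    - [10, [-0.005, 0, -0.86], [0, 0, 0]]

```text
clock: 8.35
position: [0.5489, 0.1413, 0.1418]
tool_rot: [[0.001, 0.124, 0.992], [0.003, 0.992, -0.124], [-1.0, 0.003, 0.001]]
ft_force: [-0.5, 0.6, -2.1]
width: 0.242
```

```bash
python3 - <<'E'
from h import *
s=env.state();print(s['position'],s['ft_force'],s['torque'],s['width'])
a=cv2.resize(env.get_image('side')[60:210,240:440],(400,300));b=cv2.resize(env.get_image('scene')[150:300,340:540],(400,300))
cv2.imwrite('pics/k.png',np.hstack([a,b]))
E
```

```text
[0.54891027 0.14132379 0.14184782] [-0.52137773  0.60238193 -2.10360009] [0.00867374 0.00773177 0.01603878] 0.24179093109489605
```

View pics/k.png

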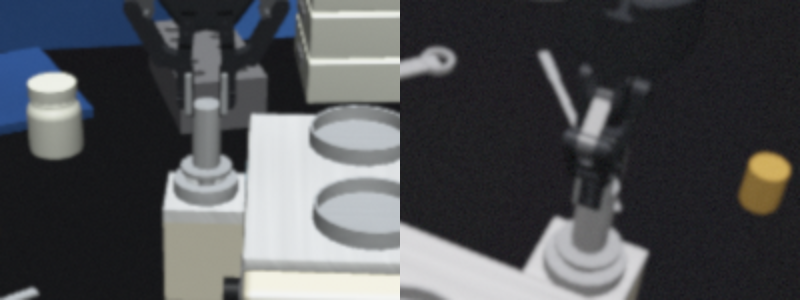

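The shank is in the hole with the collar about 5 mm above the rim. Seating gently.

Emit:
drive_tool:
  moves:
    - [10, [0, 0, -0.04], [0, 0, 0]]
    - [10, [0, 0, -0.08], [0, 0, 0]]
    - [10, [0, 0, -0.1], [0, 0, 0]]
    - [10, [0, 0, -0.1], [0, 0, 0]]

```text
clock: 8.95
position: [0.5493, 0.1414, 0.1374]
tool_rot: [[0.002, 0.124, 0.992], [0.003, 0.992, -0.124], [-1.0, 0.003, 0.002]]
ft_force: [0.5, 0.8, -3.1]
width: 0.238
```

Not yet touching (force is still only the pin's weight). Two more millimetres, then open.

Emit:
drive_tool:
  moves:
    - [10, [0, 0, -0.02], [0, 0, 0]]
    - [10, [0, 0, -0.04], [0, 0, 0]]
    - [10, [0, 0, -0.04], [0, 0, 0]]

```text
clock: 9.32
position: [0.5495, 0.1415, 0.1356]
tool_rot: [[0.002, 0.124, 0.992], [0.003, 0.992, -0.124], [-1.0, 0.003, 0.002]]
ft_force: [-0.1, 0.3, -0.7]
width: 0.242
```

Emit:
drive_tool:
  moves:
    - [30, [0, 0, 0], [0, 0, 0]]
    - [45, [0, 0, 0], [0, 0, 0]]
    - [60, [0, 0, 0], [0, 0, 0]]
    - [70, [0, 0, 0], [0, 0, 0]]
    - [70, [0, 0, 0], [0, 0, 0]]
    - [70, [0, 0, 0], [0, 0, 0]]

```text
clock: 10.07
position: [0.5495, 0.1414, 0.1356]
tool_rot: [[0.002, 0.124, 0.992], [0.003, 0.992, -0.124], [-1.0, 0.003, 0.002]]
ft_force: [0.4, 0.5, 0.4]
width: 0.824
```

```bash
python3 - <<'E'
from h import *
s=env.state();print(s['position'],s['ft_force'],s['torque'],s['width'])
cv2.imwrite('pics/l.png',env.get_image('wrist'))
E
```

```text
[0.54948138 0.14144502 0.13557619] [0.39320334 0.45065416 0.39124765] [-0.01610221 -0.00199664 -0.00081358] 0.8239760840840181
```

View pics/l.png

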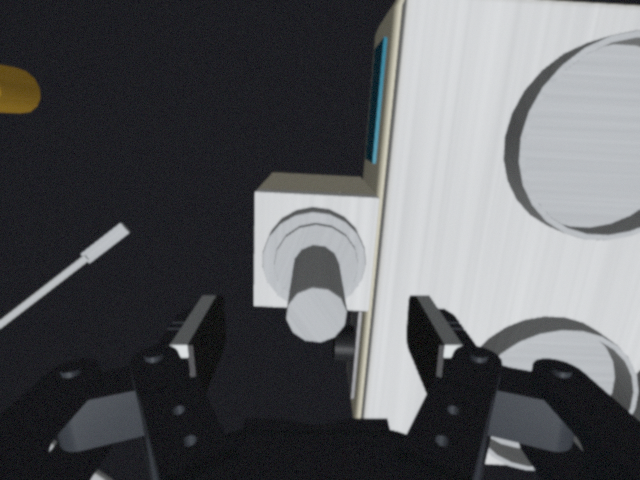

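The weight came off the gripper on contact (3.1 to 0.7 N). The handle now stands free between the open pads at (316,315), with the collar on the rim. Retreating upwards.

Emit:
drive_tool:
  moves:
    - [70, [0, 0, 0.4], [0, 0, 0]]
    - [70, [0, 0, 1], [0, 0, 0]]
    - [70, [0, 0, 1.8], [0, 0, 0]]
    - [70, [0, -0.4, 2.6], [0, 0, 0]]
    - [70, [0, -0.8, 2.8], [0, 0, 0]]
    - [70, [0, -1, 2.8], [0, 0, 0]]
    - [70, [0, -1, 2.8], [0, 0, 0]]

```text
clock: 11.0
position: [0.5486, 0.0907, 0.274]
tool_rot: [[-0.0, 0.126, 0.992], [0.003, 0.992, -0.126], [-1.0, 0.003, -0.001]]
ft_force: [-0.0, -1.2, -0.3]
width: 0.824
```

```bash
python3 - <<'E'
from h import *
s=env.state();print(s['position'],s['ft_force'],s['width'])
a=env.get_image('side');b=env.get_image('scene');w=env.get_image('wrist')
cv2.imwrite('pics/m.png',np.hstack([cv2.resize(a[90:180,283:403],(400,300),interpolation=cv2.INTER_CUBIC),cv2.resize(b[215:305,374:494],(400,300),interpolation=cv2.INTER_CUBIC)]))
cv2.imwrite('pics/m_w.png',w);np.savez('m.npz',p=s['position'],R=s['tool_rot'])
E
```

```text
[0.54858774 0.0906797  0.2740107 ] [-0.01963112 -1.21314106 -0.33040795] 0.823641750808102
```

View pics/m.png

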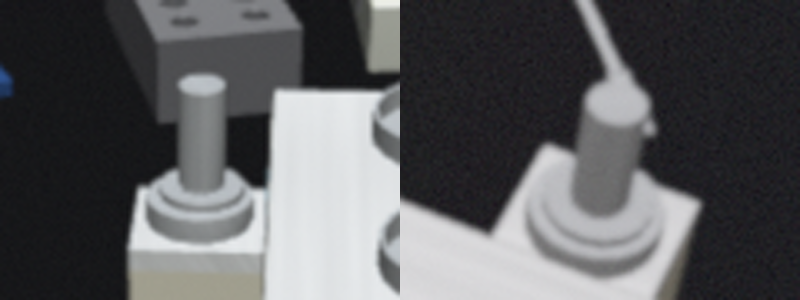

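View pics/m_w.png

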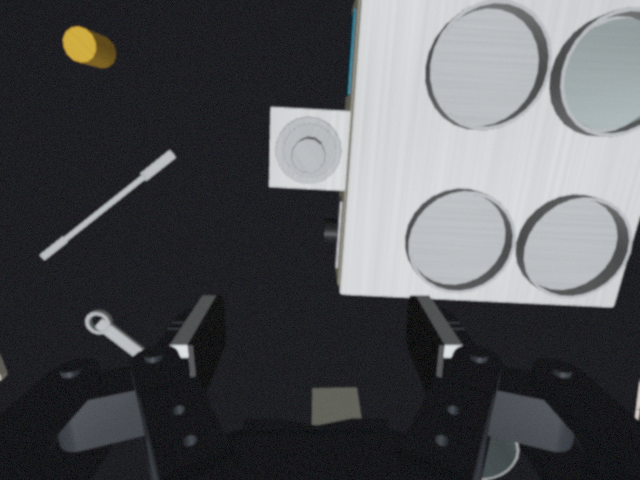

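```bash
python3 - <<'E'
from h import *
m=np.load('m.npz');s=dict(position=m['p'],tool_rot=m['R'])
t=tri([ray('scene',(438.8,245)),ray('side',(343.2,115.1)),ray('wrist',(308.5,155),s)]);print('top',t)
print('grip - mouth',t[0]-[0,0,.028]-[0.5491,0.1412,0.1154])
s=env.state();print(s['position'],abs(s['qd']).max(),s['clock'])
print(env.finish_job())
E
```

```text
top (array([0.54988258, 0.14110983, 0.17659142]), [np.float64(0.5755518534964399), np.float64(0.6429749859734766), np.float64(0.3799209341019206)])
grip - mouth [ 7.82580261e-04 -9.01655750e-05  3.31914247e-02]
[0.54886963 0.09169264 0.27421809] 0.005972845089912586 11.15
the job is handed in; nothing more can be done
None
```

The lock pin with the plain round handle is out of the stand and fully home in the shaker's lock hole. I handed the job in at about 11.2 s of the 38 s allowed; `finish_job` gives no verdict.

- **Position:** measured from all three cameras after I let go, the pin grip point is 0.8 mm sideways from the hole centre (limit 10 mm). It is 33.2 mm above the mouth, against 33 mm when fully seated (limit 38 mm).
- **Seating:** the force on the gripper dropped from about 3.1 N to 0.7 N as the collar touched the rim. The last pictures show the pin upright with its collar on the rim. I judged the tilt from those pictures and did not measure it.
- **Clear of the pin:** the gripper was open and well above the pin, touching nothing, when I handed in.
- **Disagreements:** the three views agreed to within about 1 mm. Closed on the 24 mm handle, the gripper read about 21 mm. In the pictures the pads held the handle higher than I expected, but the pin did not slip.

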